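# Re-set the preload collar of a probe positioner's guide rod

### The arm

A 6-joint arm with a two-finger parallel gripper is mounted at the origin on the work surface. World frame = base frame: x ahead of the robot, y to its left, z up, the work surface at z = 0. Lengths are in m, angles in rad, forces in N, time in s.
With the tool pointing down it reaches from about 0.25 to 0.725 m from the base axis. Payload 4 kg.
Tool frame: the origin (TCP) lies where the fingers leave the gripper's body, on its centre line; the fingertips stand 73 mm ahead of it and the grasp point (between the pads) lies 54 mm ahead of it (bot.tip_reach is the z of the fingertips in the tool frame, in m); z points along the fingers, x is the direction in which the jaws open and shut, and the axes are right-handed (so a half turn about z gives the same grasp; the last joint's range is limited). The gripper opens to 85 mm and grips with 20 to 120 N. Pads are 22 mm wide; open, the fingers measure 114 mm over their backs; the gripper's body (76 mm by 85 mm) begins 54 mm behind the grasp point. The pads swing forward as they close: fully open they stand 13 mm farther back than shut.
Start: joints at [1.214, 0.241, 0.005, 1.335, 0, 1.571], TCP at [0.175, 0.469, 0.304] pointing down, gripper open.
Joint ranges: [-2.72, 2.72], [-1.05, 1.87], [-1.09, 1.28], [-1.99, 2.15], [-1.42, 1.44], [-3.14, 3.14]. Speed limits (rad/s): [2.79, 2.79, 3.14, 3.14, 3.14, 3.14].

### API

Orientations are given as a unit quaternion [x, y, z, w].
In Python, from workcell import bot, vision, job_done gives the robot as it stands.
- The arm moves only by the tool drive_tool, never from a script. Its argument "steps" is one flat list of numbers, 7 for each row, row after row: the shift along the tool's x, y, z in m, then the turn, a rotation vector about the tool's x, y, z in degrees, then the closure, from -1 (fully open) to 1 (shut). A call has 1 to 8 rows; each row shifts and turns the commanded pose from where the row before left it, along the tool's axes as they then stand; what a row does not reach is not made up. A row lasts 1/12 s, in which the tool goes at most 41.7 mm and 7.16 degrees, less where a joint would pass 70% of its speed; a pose out of reach is approached as far as the arm can. A call is refused whole if a number of a shift passes 0.0417 or a number of a turn 7.16, either way. A call with a gripper value outside its range is refused whole. The fingers move at their own pace and stop on an object; the grip force is fixed at half the most. Time passes only in rows, so rows that do not move let the fingers close. It gives the time, the measured TCP pose, the force and the opening at its end, in the units of the state.
- bot.get_obs(): the state, without advancing time (a new reading comes with each control period).
- vision.camera(name): name is "side" or "top"; returns (picture, depth): 420x560x3 uint8, red, green, blue; 420x560 float32, m along the optical axis (not along the pixel's ray), 0 where there is no reading.
- vision.camera_model(name): a dict with "mtx" (3x3 intrinsics, pixels), "rvec" (rotation vector, rad) and "tvec" (3), from world to camera coordinates, as OpenCV has them. Camera axes: x right, y down, z forward; pixel columns grow to the right and rows downward; lengths in m; the calibration is good to about 2 mm. A picture is of the moment at which its call begins. camera_model takes no time and is no camera call.
- job_done(): hands the job in, once; it reports no verdict.
The state is a dict: "clock": time; "joint_pos": joint angles; "joint_vel": joint speeds; "tau": joint torques, N m; "eef_pos": TCP position; "tool_rot": TCP orientation; "ft_force": force on the tool from outside, world axes, zero at the start; "ft_torque": the same for the moment, N m; "grip_width": finger opening in m.
Only numpy, scipy, OpenCV 4.12 (cv2) and the standard library are available. Lean on these libraries where they do the work, as an engineer would, in place of code of your own. Each camera call takes 0.05 s, during which the arm holds its last target.

### The job

Loosen the red thumb screw on the dark knurled collar, slide the collar along its rod until it presses the spring-loaded brass sleeve of the black end block with about 6 newtons (never more than 15), and tighten the screw again so that the collar stays there by itself, still pressing, when you let go. Do not drag the collar while its screw is tight, and leave the other things on the bench where they are.

Things in the scene. Friction and masses are not known exactly. Their poses are not given: they have to be found in the camera images.
- guide: fixed positioner guide: aluminium plate 200 x 300 x 12 mm, steel rod 12 mm thick along its y, rod axis 60 mm above the table over the plate's centre line. A grey end block (40 mm wide, 24 mm along the rod, top at 80 mm) at y = -130 mm, the black one at about y = +100 mm. Origin: centre of the plate's underside; z up; y along the rod towards the black block.
- block: fixed black end block, 44 mm wide, 30 mm along the rod, top 80 mm above the table; origin: centre of its underside; axes as the guide's. From its face at y = -15 mm a nut and a brass sleeve 21 mm across stick out round the rod; the sleeve's end stands 8 to 20 mm off that face, unknown: find it by feel. Pressed in, it pushes back 2 N per mm from first touch and bottoms at 9 mm.
- collar: dark knurled collar on the rod, 35 mm across, 18 mm long along the rod; origin at its centre on the rod's axis; y towards the black block; keyed, cannot turn on the rod. Starts 115 to 190 mm from the black block's origin along the rod. Screw loose: slides with about 1 N of friction. Screw tight: clamped, slips only under some 20 N.
- paddle (a point): centre of the thumb screw's red paddle, upright on top of the collar, 55 mm above the rod's axis (115 mm above the table); travels with the collar. 10 mm thick along this point's x, 34 mm long along y, 26 mm high; under it a bare stem 8 mm thick, 24 mm high to the collar. Grip it from above across the 10 mm to turn the screw and to pull the collar along.
- screw (a joint): thumb screw angle, rad: 0 = fully tight, at a hard stop, paddle's long side along the rod; grows as it is loosened, anticlockwise seen from above; the collar is quite free beyond 0.7; ends at 1.6. Starts at 0 to 0.05. Turns with 0.1 to 0.2 N m and stays where it is left; back below 0.1 it clamps the collar again.
- spare_collar: a loose plain steel ring, 36 mm across, 16 mm high, bore 13 mm, lying on the guide's plate; origin at the centre of its underside; a bystander
- tip_jar: a small clear jar with a blue cap, 34 mm across, 34 mm high, standing on the guide's plate; origin at the centre of its underside; a bystander
- objective: a brass microscope objective standing on the table, 32 mm across, 56 mm high; origin at the centre of its underside; a bystander
- wafer_jar: a low blue jar with a white lid, 80 mm across, 30 mm high; origin at the centre of its underside; a bystander
- driver: a screwdriver with a yellow handle, 170 mm long, lying on the table; origin near its middle, handle to its -x; a bystander
- sample_tin: a closed aluminium tin, 70 x 50 x 22 mm; origin at the centre of its underside; a bystander

How it is judged:
By the outcome, as a careful person would: the job done as asked, in the order asked, and still so for the second after the job is handed in, with the robot touching nothing.
It also fails if it takes over 72 s, if anything falls off the work surface, if the arm or the gripper's body presses on something with over 40 N, if the wrist force passes 120 N, or if a joint passes its speed limit or range.

## Working session

There is one attempt and no reset: what is moved stays moved. The work goes in short steps, Python scripts to look and compute and a tool call to move; the robot and the scene stay as the last step left them, time stands still between calls to the robot, and variables do not carry over. Pictures are saved under pics/ and viewed, and the job is handed in when it is done.

Besides the shell and the picture viewer there is one more tool, called after "Request:" by a JSON object that holds its "method" and its "body", one argument or row to a line. drive_tool: Moves the arm, as the interface text tells. Its arguments: {"type":"object","properties":{"steps":{"type":"array"}},"required":["steps"]}

```bash
ls; mkdir -p pics
python3 - <<'E'
from workcell import bot, vision
import cv2,numpy as np
o=bot.get_obs(); print(o, bot.tip_reach)
for n in("top","side"):
    p,d=vision.camera(n); np.savez(f'{n}0.npz',p=p,d=d); cv2.imwrite(f'pics/{n}0.png',p[:,:,::-1])
    print(vision.camera_model(n))
E
```

```text
pics
{'clock': 0.0, 'joint_pos': array([ 1.21398921e+00,  2.41421481e-01,  3.70295807e-03,  1.33520261e+00,
       -8.13142439e-06,  1.57076416e+00]), 'joint_vel': array([-0.00076465,  0.00016235, -0.0014829 ,  0.00089793, -0.00067077,
        0.000568  ]), 'tau': array([-5.19114783e-04, -3.72323799e+01,  2.52405775e+01,  1.70702155e-02,
       -1.15663142e-04, -4.09177844e-06]), 'eef_pos': array([0.17447282, 0.46804886, 0.30300044]), 'tool_rot': array([ 8.21356364e-01,  5.70414406e-01, -8.70313536e-04,  6.09322487e-04]), 'ft_force': array([ 0.54657035, -0.24263112, -0.49940258]), 'ft_torque': array([0.00507082, 0.01634829, 0.02932307]), 'grip_width': 0.08547728256807334} 0.0726
{'mtx': array([[416.43875659,   0.        , 281.83525826],
       [  0.        , 416.43875659, 210.73559751],
       [  0.        ,   0.        ,   1.        ]]), 'rvec': array([ 2.10425807, -2.14956648,  0.21175856]), 'tvec': array([0.01745278, 0.56401576, 0.95927714])}
{'mtx': array([[439.52698361,   0.        , 276.72086452],
       [  0.        , 439.52698361, 206.58392834],
       [  0.        ,   0.        ,   1.        ]]), 'rvec': array([ 2.18737992, -0.6470076 ,  0.29877131]), 'tvec': array([-0.45867254,  0.28696107,  0.95094272])}
```

View pics/top0.png

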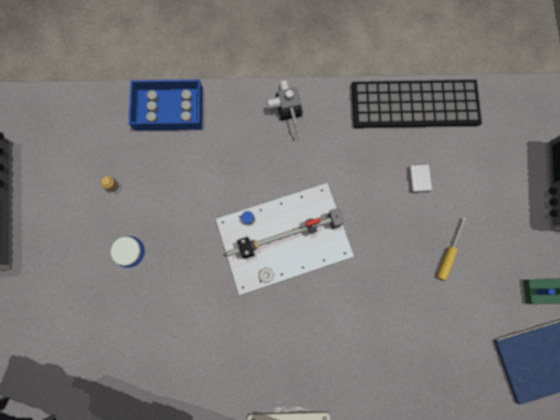

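View pics/side0.png

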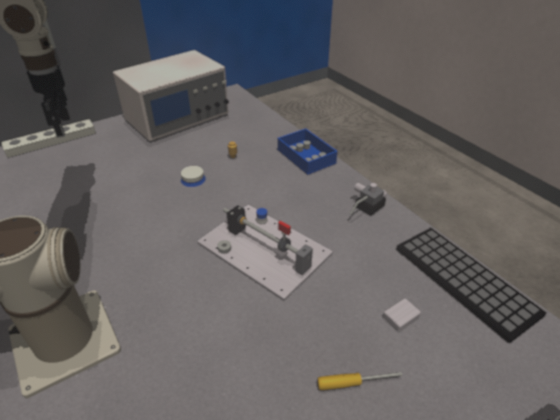

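The top view shows the black block at about (246,248), the grey block at (336,218), the red paddle at (313,223) and the collar at (311,228). Next I'll compute positions from these.

```bash
cat > h.py <<'E'
from workcell import bot, vision
import cv2,numpy as np
def cam(n):
    m=vision.camera_model(n); R=cv2.Rodrigues(m['rvec'])[0]; return m['mtx'],R,m['tvec']
def cloud(n,d):
    K,R,t=cam(n); v,u=np.mgrid[:d.shape[0],:d.shape[1]]
    r=np.stack([(u-K[0,2])/K[0,0],(v-K[1,2])/K[1,1],np.ones(d.shape)],-1)*d[...,None]
    return (r-t)@R
def onz(n,uv,z):
    K,R,t=cam(n); ray=R.T@np.linalg.inv(K)@np.array([*uv,1.]); c=-R.T@t
    return c+ray*(z-c[2])/ray[2]
def proj(n,P):
    K,R,t=cam(n); q=(np.atleast_2d(P)@R.T+t)@K.T; return q[:,:2]/q[:,2:]
def redmask(p):
    h=cv2.cvtColor(p,cv2.COLOR_RGB2HSV); return ((h[...,0]<8)|(h[...,0]>172))&(h[...,1]>150)&(h[...,2]>70)
E
python3 - <<'E'
from h import *
for n in("top","side"):
    z=np.load(f'{n}0.npz');p,d=z['p'],z['d'];C=cloud(n,d)
    m=redmask(p); m[:, :200]=False
    k,l,s,c=cv2.connectedComponentsWithStats(m.astype(np.uint8))
    for i in range(1,k):
        if s[i,4]>5: 
            P=C[l==i]; print(n,'red',s[i],c[i],np.median(P,0),P.min(0),P.max(0)); print(onz(n,c[i],.115), onz(n,c[i],.128))
    # plate
    P=C.reshape(-1,3); hs=p.reshape(-1,3)
    ok=(hs.min(1)>150)&(abs(P[:,2]-.012)<.012)
    ok2=ok.reshape(d.shape).astype(np.uint8)
    k,l,s,c=cv2.connectedComponentsWithStats(ok2); i=1+np.argmax(s[1:,4]); print(s[i])
    pts=C[l==i]; pts[:,2].mean()
    uv=np.argwhere(l==i)[:,::-1]; Q=np.array([onz(n,q,.012)[:2] for q in uv]).astype(np.float32)
    print(n,'plate',cv2.minAreaRect(Q), pts[:,2].mean())
    crop=p[170:310,190:380] if n=='top' else p[180:310,180:350]
    cv2.imwrite(f'pics/{n}_crop0.png',cv2.resize(crop,None,fx=4,fy=4,interpolation=2)[:,:,::-1])
E
```

```text
top red [307 219  13   7  51] [312.29411765 221.84313725] [ 0.52298936 -0.06054159  0.12839499] [ 0.51622421 -0.07645402  0.10935141] [ 0.52977015 -0.04903352  0.13290051]
[ 0.52540525 -0.06238454  0.115     ] [ 0.52330454 -0.06127038  0.128     ]
[ 228  225  126   70 4247]Traceback (most recent call last):
  File "<stdin>", line 15, in <module>
  File "h.py", line 10, in onz
    K,R,t=cam(n); ray=R.T@np.linalg.inv(K)@np.array([*uv,1.]); c=-R.T@t
          ~~~^^^
  File "h.py", line 4, in cam
    m=vision.camera_model(n); R=cv2.Rodrigues(m['rvec'])[0]; return m['mtx'],R,m['tvec']
ValueError: time passes only in moves, steps and waits
```

```bash
sed -i 's/^def cam(n)/import functools\n@functools.lru_cache(None)\ndef cam(n)/' h.py
cat > a.py <<'E'
from h import *
for n in("top","side"):
    z=np.load(f'{n}0.npz');p,d=z['p'],z['d'];C=cloud(n,d)
    m=redmask(p); m[:, :200]=False
    k,l,s,c=cv2.connectedComponentsWithStats(m.astype(np.uint8))
    for i in range(1,k):
        if s[i,4]>5: 
            P=C[l==i]; print(n,'red',s[i],c[i],np.median(P,0),P.min(0),P.max(0)); print(onz(n,c[i],.115), onz(n,c[i],.128))
    ok=(p.min(2)>130)&(abs(C[...,2]-.012)<.012)&(np.hypot(C[...,0]-.5,C[...,1]-.02)<.25)
    k,l,s,c=cv2.connectedComponentsWithStats(ok.astype(np.uint8)); i=1+np.argmax(s[1:,4]); print(s[i])
    uv=np.argwhere(l==i)[:,::-1]; Q=np.array([onz(n,q,.012)[:2] for q in uv]).astype(np.float32)
    r=cv2.minAreaRect(Q);print(n,'plate',r,cv2.boxPoints(r), C[l==i][:,2].mean())
    crop=p[170:310,190:380] if n=='top' else p[180:310,180:350]
    cv2.imwrite(f'pics/{n}_crop0.png',cv2.resize(crop,None,fx=4,fy=4,interpolation=2)[:,:,::-1])
E
python3 a.py
```

```text
top red [307 219  13   7  51] [312.29411765 221.84313725] [ 0.52298936 -0.06054159  0.12839499] [ 0.51622421 -0.07645402  0.10935141] [ 0.52977015 -0.04903352  0.13290051]
[ 0.52540525 -0.06238454  0.115     ] [ 0.52330454 -0.06127038  0.128     ]
[  178   147   198   196 16523]
top plate ((0.4978100657463074, 0.019568175077438354), (0.4922886788845062, 0.48542091250419617), 5.852883815765381) [[ 0.22819857  0.23591293]
 [ 0.27769917 -0.2469775 ]
 [ 0.76742154 -0.19677658]
 [ 0.71792096  0.28611386]] 0.006671770183840863
side red [280 222   9   7  26] [284.15384615 224.80769231] [ 0.5242275  -0.06676481  0.1259742 ] [ 0.51843401 -0.08078274  0.1224223 ] [ 0.52895443 -0.05440422  0.12845663]
[ 0.53080006 -0.05741595  0.115     ] [ 0.52275115 -0.06936723  0.128     ]
[ 198  222  134   76 3460]
side plate ((0.504868745803833, -0.0006645470857620239), (0.19935767352581024, 0.29884928464889526), 17.1094970703125) [[ 0.36564073  0.11282181]
 [ 0.45356184 -0.17280169]
 [ 0.64409673 -0.1141509 ]
 [ 0.55617565  0.1714726 ]] 0.01083037699309631
```

```bash
sleep 1
python3 - <<'E'
from h import *
n='top'
z=np.load(f'{n}0.npz');p,d=z['p'],z['d'];C=cloud(n,d)
for th in (150,165,180):
    ok=(p.min(2)>th)&(np.hypot(C[...,0]-.5,C[...,1]-.0)<.22)
    k,l,s,c=cv2.connectedComponentsWithStats(ok.astype(np.uint8)); i=1+np.argmax(s[1:,4])
    uv=np.argwhere(l==i)[:,::-1]; Q=np.array([onz(n,q,.012)[:2] for q in uv]).astype(np.float32)
    r=cv2.minAreaRect(Q);print(th,r)
a=np.deg2rad(17.1); 
for nn in('top','side'):
    z=np.load(f'{nn}0.npz');C=cloud(nn,z['d']);sel=redmask(z['p'])&(C[...,2]>.1)&(np.hypot(C[...,0]-.52,C[...,1]+.06)<.05)
    P=C[sel]; m=P[:,:2].mean(0); w,v=np.linalg.eigh(np.cov(P[:,:2].T)); print(nn,m,v[:,1],P[:,2].max())
E
```

```text
150 ((0.4568758010864258, -0.014019802212715149), (0.09905038774013519, 0.3005330562591553), 16.94869613647461)
165 ((0.45646747946739197, -0.013927459716796875), (0.09678584337234497, 0.2982903718948364), 16.95152473449707)
180 ((0.45614731311798096, -0.014271244406700134), (0.09289725124835968, 0.2957313656806946), 16.957212448120117)
top [ 0.5233395  -0.06129236] [-0.29775317  0.95464289] 0.13290050745929716
side [ 0.52396046 -0.06753842] [-0.29289547  0.95614447] 0.12845662675664332
```

View pics/top_crop0.png

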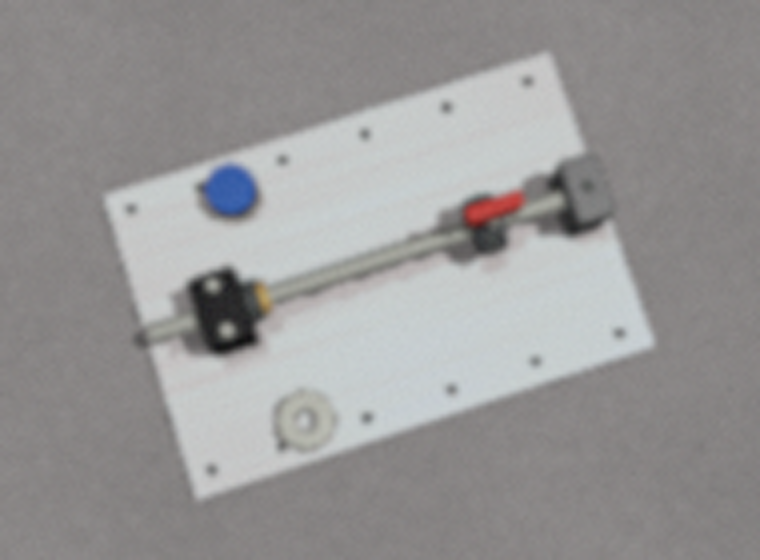

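View pics/side_crop0.png

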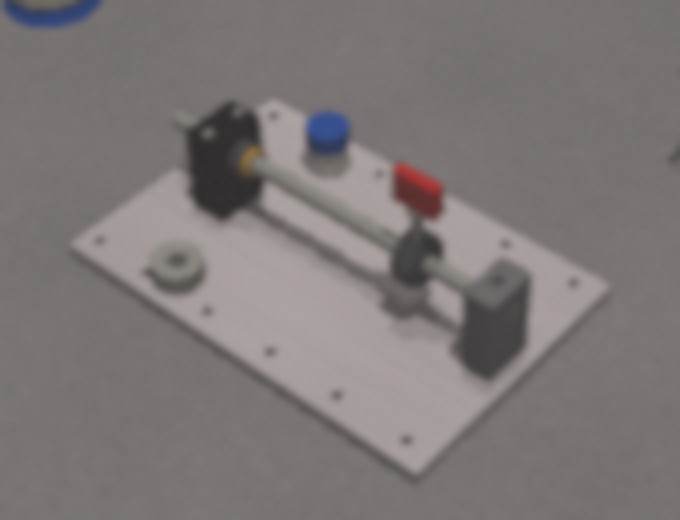

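Run:
```python
from h import *
q=np.array([[105,192],[550,52],[655,347],[198,500]])/4+[190,170]-.375
T=np.array([onz('top',a,.012)[:2] for a in q]); print(T,T.mean(0))
q2=np.array([[274,97],[611,288],[417,480],[72,245]])/4+[180,180]-.375
S=np.array([onz('side',a,.012)[:2] for a in q2]); print(S,S.mean(0))
for X in(T,S):
    print([np.rad2deg(np.arctan2(*(X[i]-X[j])[::-1]))for i,j in((0,1),(3,2),(1,2),(0,3))])
a=np.deg2rad(17);u=np.array([-np.sin(a),np.cos(a)]);v=np.array([np.cos(a),np.sin(a)])
c=(T.mean(0)+S.mean(0))/2
for nm,pt,z in(('top paddle',(np.array([495,208])/4+[190,170]-.375),.127),('side paddle',np.array([418,190])/4+180-.375,.115)):
    w=onz('top' if 't' == nm[0] else 'side',pt,z)[:2]; print(nm,w,(w-c)@v,(w-c)@u)
```

```text
[[ 0.55786252  0.17158612]
 [ 0.6432024  -0.11295722]
 [ 0.45309894 -0.17018457]
 [ 0.36621813  0.11357171]] [5.05095495e-01 5.04012887e-04]
[[ 0.55683649  0.17084342]
 [ 0.64169879 -0.11664886]
 [ 0.45129742 -0.17721924]
 [ 0.36694741  0.1097008 ]] [ 0.50419503 -0.00333097]
[np.float64(106.69497240209726), np.float64(107.02359807406012), np.float64(16.75351023805187), np.float64(16.842064200187618)]
[np.float64(106.44560698546952), np.float64(106.38251198040166), np.float64(17.646877232309635), np.float64(17.848104411483845)]
top paddle [ 0.5239108  -0.06379746] 0.00018441837393868668 -0.06529079576450623
side paddle [ 0.52615372 -0.06428463] 0.002186895295406662 -0.06641244322841762
```

The rod runs at about 17° and the paddle is near (0.5245, -0.064). I'll rotate the tool to match, then move over the paddle.

Request:
{"method": "drive_tool", "body": {
  "steps": [0, 0, 0, 0, 0, 6.57, -1, 0, 0, 0, 0, 0, 6.57, -1, 0, 0, 0, 0, 0, 6.57, -1, 0, 0, 0, 0, 0, 6.57, -1, 0, 0, 0, 0, 0, 6.57, -1, 0, 0, 0, 0, 0, 6.57, -1, 0, 0, 0, 0, 0, 6.57, -1, 0, 0, 0, 0, 0, 6.57, -1]
}}

```text
clock: 0.77
eef_pos: [0.1745, 0.4682, 0.3033]
tool_rot: [0.989, 0.145, -0.0, 0.001]
ft_force: [0.3, -0.4, 0.6]
grip_width: 0.0855
```

```bash
cat > g.py <<'E'
import sys
from workcell import bot
import numpy as np
from scipy.spatial.transform import Rotation as R
def st(goal=None,yaw=None):
    o=bot.get_obs(); r=R.from_quat(o['tool_rot']); M=r.as_matrix()
    print('t',round(o['clock'],2),'pos',o['eef_pos'].round(4),'yaw',np.rad2deg(np.arctan2(M[1,0],M[0,0])).round(2),'z',M[:,2].round(3),'F',o['ft_force'].round(2),'T',o['ft_torque'].round(3),'w',round(o['grip_width'],4))
    a=np.deg2rad(17);u=np.array([-np.sin(a),np.cos(a),0]);v=np.array([np.cos(a),np.sin(a),0])
    print('F rod',(o['ft_force']@u).round(2),'lat',(o['ft_force']@v).round(2),'pos along',((o['eef_pos']-[.5245,-.064,0])@u).round(4),'lat',((o['eef_pos']-[.5245,-.064,0])@v).round(4))
    if goal is not None: print('tool delta',(M.T@(np.array(goal)-o['eef_pos'])).round(4))
    if yaw is not None:
        a=np.deg2rad(yaw); G=np.array([[np.cos(a),np.sin(a),0],[np.sin(a),-np.cos(a),0],[0,0,-1]]); print('rotvec deg',np.rad2deg(R.from_matrix(M.T@G).as_rotvec()).round(2))
if __name__=='__main__':
    a=[float(x) for x in sys.argv[1:]]
    st(a[:3] if len(a)>=3 else None,a[3] if len(a)>3 else None)
E
python3 g.py .5245 -.064 .26 17
```

```text
t 0.77 pos [0.1745 0.4682 0.3033] yaw 16.67 z [-0.    -0.001 -1.   ] F [ 0.26 -0.38  0.6 ] T [-0.058  0.004  0.017] w 0.0855
F rod -0.44 lat 0.14 pos along 0.6113 lat -0.1791
tool delta [0.1826 0.6102 0.0438]
rotvec deg [ 0.06  0.05 -0.33]
```

Request:
{"method": "drive_tool", "body": {
  "steps": [0.0114, 0.038, 0, 0, 0, 0, -1, 0.0114, 0.038, 0, 0, 0, 0, -1, 0.0114, 0.038, 0, 0, 0, 0, -1, 0.0114, 0.038, 0, 0, 0, 0, -1, 0.0114, 0.038, 0, 0, 0, 0, -1, 0.0114, 0.038, 0, 0, 0, 0, -1, 0.0114, 0.038, 0, 0, 0, 0, -1, 0.0114, 0.038, 0, 0, 0, 0, -1]
}}

```text
clock: 1.43
eef_pos: [0.3511, 0.2026, 0.3037]
tool_rot: [0.989, 0.148, -0.0, 0.0]
ft_force: [0.3, 1.1, -0.0]
grip_width: 0.0855
```

Request:
{"method": "drive_tool", "body": {
  "steps": [0.0114, 0.038, 0, 0, 0, 0, -1, 0.0114, 0.038, 0, 0, 0, 0, -1, 0.0114, 0.038, 0, 0, 0, 0, -1, 0.0114, 0.038, 0, 0, 0, 0, -1, 0.0114, 0.038, 0, 0, 0, 0, -1, 0.0114, 0.038, 0, 0, 0, 0, -1, 0.0114, 0.038, 0, 0, 0, 0, -1, 0, 0, 0.02, 0, 0, 0, -1]
}}

```text
clock: 2.1
eef_pos: [0.5099, -0.0321, 0.2865]
tool_rot: [0.99, 0.144, 0.005, 0.002]
ft_force: [1.4, -0.3, 1.8]
grip_width: 0.0852
```

```bash
python3 g.py .5245 -.064 .22 17
```

```text
t 2.1 pos [ 0.5099 -0.0321  0.2865] yaw 16.6 z [ 0.01  -0.003 -1.   ] F [ 1.43 -0.34  1.8 ] T [ 0.064 -0.123 -0.031] w 0.0852
F rod -0.75 lat 1.27 pos along 0.0348 lat -0.0046
tool delta [0.0043 0.0344 0.0667]
rotvec deg [ 0.33 -0.48 -0.4 ]
```

Request:
{"method": "drive_tool", "body": {
  "steps": [0.0022, 0.017, 0, 0, 0, -0.3, -1, 0.0022, 0.017, 0, 0, 0, 0, -1, 0, 0, 0.02, 0, 0, 0, -1, 0, 0, 0.02, 0, 0, 0, -1, 0, 0, 0, 0, 0, 0, -1, 0, 0, 0, 0, 0, 0, -1]
}}

```text
clock: 2.6
eef_pos: [0.518, -0.0578, 0.2426]
tool_rot: [0.989, 0.15, -0.002, -0.001]
ft_force: [0.0, -0.1, 0.7]
grip_width: 0.0853
```

```bash
python3 g.py .5245 -.064 .171 17
python3 - <<'E'
from h import *
z=vision.camera('top');p=z[0];cv2.imwrite('pics/top1.png',cv2.resize(p[150:320,190:400],None,fx=3.5,fy=3.5,interpolation=2)[:,:,::-1])
z=vision.camera('side');p=z[0];cv2.imwrite('pics/side1.png',cv2.resize(p[130:310,190:370],None,fx=3.3,fy=3.3,interpolation=2)[:,:,::-1])
E
```

```text
t 2.6 pos [ 0.518  -0.0578  0.2426] yaw 17.29 z [-0.004  0.    -1.   ] F [ 0.02 -0.08  0.65] T [-0.038 -0.019 -0.026] w 0.0853
F rod -0.09 lat -0.01 pos along 0.0079 lat -0.0044
tool delta [0.0047 0.008  0.0716]
rotvec deg [-0.09  0.21  0.29]
```

View pics/side1.png

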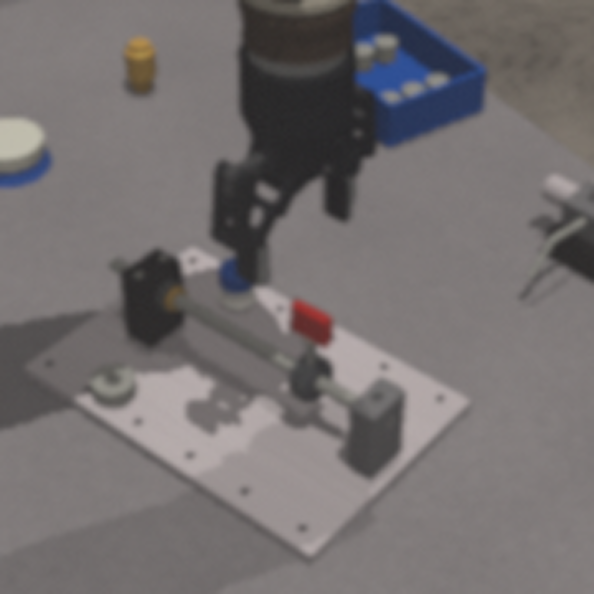

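View pics/top1.png

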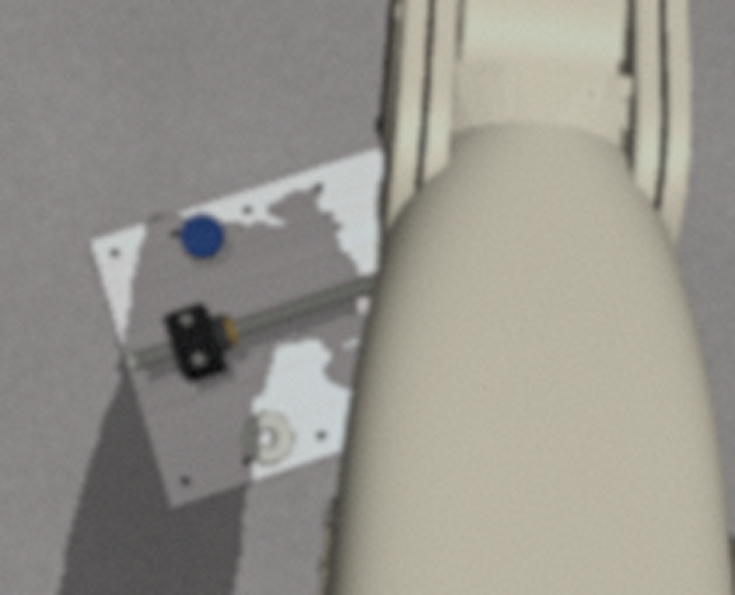

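The side view shows the open jaws above and slightly beyond the paddle at (311,322). The arm hides the paddle in the top view. I'll correct the offset, then descend.

Request:
{"method": "drive_tool", "body": {
  "steps": [0.0047, 0.008, 0, 0, 0, 0, -1, 0, 0, 0.015, 0, 0, 0.2, -1, 0, 0, 0, 0, 0, 0, -1, 0, 0, 0, 0, 0, 0, -1]
}}

```text
clock: 3.03
eef_pos: [0.526, -0.0641, 0.2292]
tool_rot: [0.989, 0.149, -0.0, -0.0]
ft_force: [0.8, -0.4, -0.3]
grip_width: 0.0859
```

```bash
python3 g.py .5245 -.064 .172 17
```

```text
t 3.03 pos [ 0.526  -0.0641  0.2292] yaw 17.11 z [-0. -0. -1.] F [ 0.8  -0.38 -0.32] T [-0.014  0.007  0.04 ] w 0.0859
F rod -0.6 lat 0.65 pos along -0.0006 lat 0.0014
tool delta [-0.0014 -0.0006  0.0572]
rotvec deg [-0.    0.02  0.11]
```

Request:
{"method": "drive_tool", "body": {
  "steps": [-0.0008, -0.0006, 0.014, 0, 0, 0, -1, 0, 0, 0.014, 0, 0, 0, -1, 0, 0, 0.014, 0, 0, 0, -1, 0, 0, 0.0145, 0, 0, 0, -1, 0, 0, 0, 0, 0, 0, -1, 0, 0, 0, 0, 0, 0, -1, 0, 0, 0, 0, 0, 0, -1]
}}

```text
clock: 3.62
eef_pos: [0.5257, -0.0638, 0.1737]
tool_rot: [0.989, 0.149, 0.001, 0.0]
ft_force: [-0.2, -0.4, 0.2]
grip_width: 0.0855
```

```bash
python3 g.py .5245 -.064 .172 17
python3 - <<'E'
from h import *
z=vision.camera('side');p=z[0];cv2.imwrite('pics/side2.png',cv2.resize(p[180:300,220:340],None,fx=5,fy=5,interpolation=2)[:,:,::-1])
E
```

```text
t 3.62 pos [ 0.5257 -0.0638  0.1737] yaw 17.1 z [ 0.002 -0.    -1.   ] F [-0.22 -0.43  0.23] T [ 0.009 -0.014 -0.015] w 0.0855
F rod -0.35 lat -0.33 pos along -0.0002 lat 0.0012
tool delta [-0.0012 -0.0002  0.0017]
rotvec deg [ 0.04 -0.09  0.1 ]
```

View pics/side2.png

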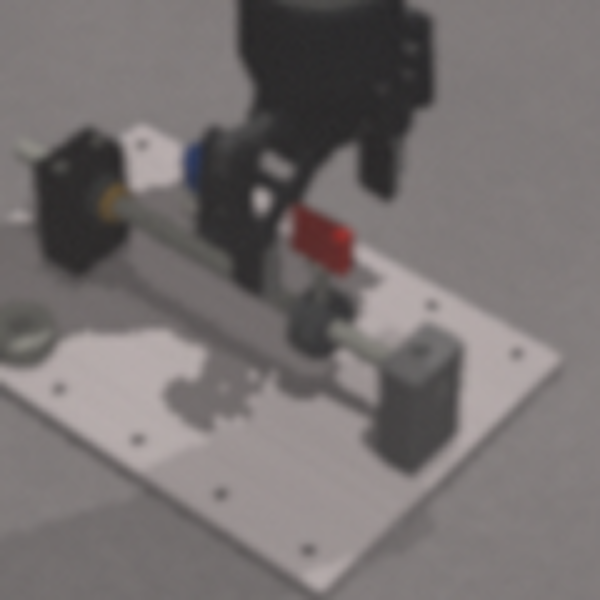

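Run:
```python
from h import *
a=np.deg2rad(17.1);v=np.array([np.cos(a),np.sin(a),0]);u=np.array([-np.sin(a),np.cos(a),0])
t=np.array([.5257,-.0638,.1737])
f=lambda P:((proj('side',P)-[220,180]+.5)*5-.5).round(1)
for s in(-1,1):
    for y in (-.011,.011):
        for z in (.060,.0726): print(s,y,z,f(t+s*.0427*v+y*u-[0,0,z]))
print('tip mid',f(t-[0,0,.06]))
c=np.array([.5245,-.064,.115])
for y in(-.017,.017):
  for z in(-.013,.013): print('paddle',y,z,f(c+y*u+[0,0,z]))
```

```text
-1 -0.011 0.06 [[281.5 297.1]]
-1 -0.011 0.0726 [[281.6 316.5]]
-1 0.011 0.06 [[245.8 276.3]]
-1 0.011 0.0726 [[246.2 295.6]]
1 -0.011 0.06 [[394.  203.9]]
1 -0.011 0.0726 [[393.3 223. ]]
1 0.011 0.06 [[358.8 185. ]]
1 0.011 0.0726 [[358.4 204.1]]
tip mid [[321.3 239.4]]
paddle -0.017 -0.013 [[346.7 273.9]]
paddle -0.017 0.013 [[347.4 233.8]]
paddle 0.017 -0.013 [[292.3 243.2]]
paddle 0.017 0.013 [[292.2 203.2]]
```

The jaws straddle the paddle: the measured paddle spans crop columns 293–353, against 292–347 predicted. Closing now.

Request:
{"method": "drive_tool", "body": {
  "steps": [-0.0006, 0, 0.001, 0, 0, 0, 1, 0, 0, 0, 0, 0, 0, 1, 0, 0, 0, 0, 0, 0, 1, 0, 0, 0, 0, 0, 0, 1, 0, 0, 0, 0, 0, 0, 1, 0, 0, 0, 0, 0, 0, 1, 0, 0, 0, 0, 0, 0, 1, 0, 0, 0, 0, 0, 0, 1]
}}

```text
clock: 4.33
eef_pos: [0.5259, -0.0635, 0.172]
tool_rot: [0.989, 0.149, 0.002, -0.0]
ft_force: [4.7, 2.9, -0.1]
grip_width: 0.009
```

```bash
python3 g.py .5245 -.064 .172 17
```

```text
t 4.33 pos [ 0.5259 -0.0635  0.172 ] yaw 17.13 z [ 0.004  0.001 -1.   ] F [ 4.66  2.87 -0.12] T [ 0.466 -1.037  0.056] w 0.009
F rod 1.39 lat 5.3 pos along 0.0001 lat 0.0015
tool delta [-0.0015  0.0001 -0.    ]
rotvec deg [ 0.01 -0.22  0.13]
```

Request:
{"method": "drive_tool", "body": {
  "steps": [0.0006, 0, 0, 0, 0, 0, 1, 0, 0, 0, 0, 0, 0, 1, 0, 0, 0, 0, 0, -3, 1, 0, 0, 0, 0, 0, -3, 1, 0, 0, 0, 0, 0, -3, 1, 0, 0, 0, 0, 0, 0, 1]
}}

```text
clock: 4.83
eef_pos: [0.5258, -0.0635, 0.1719]
tool_rot: [0.974, 0.226, 0.001, 0.0]
ft_force: [4.5, 2.6, 0.9]
grip_width: 0.0091
```

```bash
python3 g.py .5245 -.064 .172 17
```

```text
t 4.83 pos [ 0.5258 -0.0635  0.1719] yaw 26.17 z [ 0.002  0.    -1.   ] F [4.53 2.59 0.95] T [ 0.446 -0.999  0.065] w 0.0091
F rod 1.15 lat 5.09 pos along 0.0001 lat 0.0014
tool delta [-0.0014 -0.0001 -0.0001]
rotvec deg [ 0.02 -0.12  9.17]
```

Request:
{"method": "drive_tool", "body": {
  "steps": [0.0008, 0, 0, 0, 0, -4, 1, 0, 0, 0, 0, 0, -4, 1, 0, 0, 0, 0, 0, -4, 1, 0, 0, 0, 0, 0, 0, 1, 0, 0, 0, 0, 0, 0, 1]
}}

```text
clock: 5.25
eef_pos: [0.5258, -0.0635, 0.1718]
tool_rot: [0.946, 0.325, 0.0, 0.0]
ft_force: [2.6, 1.0, 3.7]
grip_width: 0.0091
```

```bash
python3 g.py .5245 -.064 .172 17
```

```text
t 5.25 pos [ 0.5258 -0.0635  0.1718] yaw 37.98 z [ 0.001 -0.    -1.   ] F [2.6  1.02 3.69] T [ 0.133 -0.566  0.039] w 0.0091
F rod 0.21 lat 2.79 pos along 0.0001 lat 0.0014
tool delta [-0.0013 -0.0004 -0.0002]
rotvec deg [ 4.000e-02 -2.000e-02  2.098e+01]
```

Request:
{"method": "drive_tool", "body": {
  "steps": [0.0004, 0, -0.0003, 0, 0, -5, 1, 0, 0, 0, 0, 0, -5, 1, 0, 0, 0, 0, 0, -5, 1, 0, 0, 0, 0, 0, -5, 1, 0, 0, 0, 0, 0, 0, 1, 0, 0, 0, 0, 0, 0, 1]
}}

```text
clock: 5.75
eef_pos: [0.5257, -0.0635, 0.1718]
tool_rot: [0.875, 0.484, -0.0, 0.0]
ft_force: [1.4, -0.8, 3.5]
grip_width: 0.0092
```

```bash
python3 g.py .5245 -.064 .172 17
```

```text
t 5.75 pos [ 0.5257 -0.0635  0.1718] yaw 57.9 z [-0.001 -0.001 -1.   ] F [ 1.42 -0.81  3.48] T [-0.133 -0.295  0.109] w 0.0092
F rod -1.19 lat 1.12 pos along 0.0002 lat 0.0013
tool delta [-0.0011 -0.0007 -0.0002]
rotvec deg [2.00e-02 6.00e-02 4.09e+01]
```

Request:
{"method": "drive_tool", "body": {
  "steps": [0, 0, -0.0003, 0, 0, -5, 1, 0, 0, 0, 0, 0, -5, 1, 0, 0, 0, 0, 0, -5, 1, 0, 0, 0, 0, 0, -5, 1, 0, 0, 0, 0, 0, 0, 1, 0, 0, 0, 0, 0, 0, 1]
}}

```text
clock: 6.25
eef_pos: [0.5254, -0.0633, 0.1718]
tool_rot: [0.778, 0.628, -0.001, -0.0]
ft_force: [-0.3, -0.1, 1.9]
grip_width: 0.0093
```

```bash
python3 g.py .5245 -.064 .172 17
python3 - <<'E'
from h import *
z=vision.camera('side');p=z[0];cv2.imwrite('pics/side3.png',cv2.resize(p[180:300,220:340],None,fx=5,fy=5,interpolation=2)[:,:,::-1])
E
```

```text
t 6.25 pos [ 0.5254 -0.0633  0.1718] yaw 77.88 z [-0.001 -0.    -1.   ] F [-0.25 -0.14  1.92] T [-0.127 -0.192  0.107] w 0.0093
F rod -0.06 lat -0.28 pos along 0.0004 lat 0.0011
tool delta [-0.0009 -0.0008 -0.0002]
rotvec deg [-4.000e-02  7.000e-02  6.088e+01]
```

View pics/side3.png

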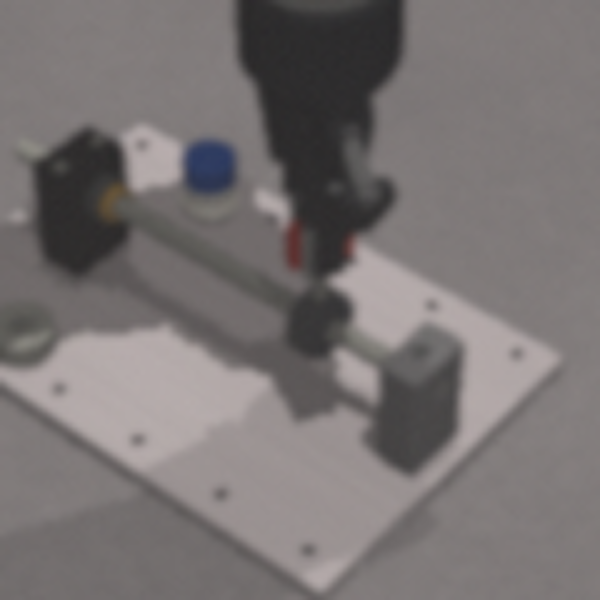

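The screw is now open about 61° (1.06 rad) and the paddle turned with the jaws. Now I'll slide the collar.

Request:
{"method": "drive_tool", "body": {
  "steps": [0.0044, -0.0024, 0, 0, 0, 0, 1, 0.0044, -0.0024, 0, 0, 0, 0, 1, 0.0044, -0.0024, 0, 0, 0, 0, 1, 0.0044, -0.0024, 0, 0, 0, 0, 1, 0.0044, -0.0024, 0, 0, 0, 0, 1, 0.0044, -0.0024, 0, 0, 0, 0, 1, 0, 0, 0, 0, 0, 0, 1, 0, 0, 0, 0, 0, 0, 1]
}}

```text
clock: 6.97
eef_pos: [0.5165, -0.0335, 0.1718]
tool_rot: [0.776, 0.63, -0.0, -0.001]
ft_force: [-2.8, -0.1, 3.3]
grip_width: 0.0092
```

```bash
python3 g.py
```

```text
t 6.97 pos [ 0.5165 -0.0335  0.1718] yaw 78.14 z [-0.002  0.001 -1.   ] F [-2.77 -0.14  3.29] T [-0.048  0.661 -0.082] w 0.0092
F rod 0.67 lat -2.69 pos along 0.0315 lat 0.0013
```

Request:
{"method": "drive_tool", "body": {
  "steps": [0.0068, -0.0043, 0, 0, 0, 0, 1, 0.0068, -0.0039, 0, 0, 0, 0, 1, 0.0068, -0.0039, 0, 0, 0, 0, 1, 0.0068, -0.0039, 0, 0, 0, 0, 1, 0.0068, -0.0039, 0, 0, 0, 0, 1, 0.0068, -0.0039, 0, 0, 0, 0, 1, 0, 0, 0, 0, 0, 0, 1, 0, 0, 0, 0, 0, 0, 1]
}}

```text
clock: 7.63
eef_pos: [0.5023, 0.0117, 0.1718]
tool_rot: [0.776, 0.631, 0.0, -0.001]
ft_force: [-0.1, 0.3, -2.0]
grip_width: 0.0087
```

```bash
python3 g.py
```

```text
t 7.63 pos [0.5023 0.0117 0.1718] yaw 78.19 z [-0.     0.001 -1.   ] F [-0.12  0.27 -2.04] T [0.138 0.022 0.012] w 0.0087
F rod 0.29 lat -0.03 pos along 0.0788 lat 0.0009
```

Request:
{"method": "drive_tool", "body": {
  "steps": [0.0044, -0.0025, 0, 0, 0, 0, 1, 0.0044, -0.0025, 0, 0, 0, 0, 1, 0.0044, -0.0025, 0, 0, 0, 0, 1, 0.0044, -0.0025, 0, 0, 0, 0, 1, 0.0044, -0.0025, 0, 0, 0, 0, 1, 0.0044, -0.0025, 0, 0, 0, 0, 1, 0, 0, 0, 0, 0, 0, 1, 0, 0, 0, 0, 0, 0, 1]
}}

```text
clock: 8.3
eef_pos: [0.4933, 0.0403, 0.1719]
tool_rot: [0.776, 0.63, 0.0, -0.0]
ft_force: [2.3, 1.2, -6.4]
grip_width: 0.0091
```

```bash
python3 g.py
python3 - <<'E'
from h import *
z=vision.camera('side');p=z[0];cv2.imwrite('pics/side4.png',cv2.resize(p[170:290,200:320],None,fx=5,fy=5,interpolation=2)[:,:,::-1])
E
```

```text
t 8.3 pos [0.4933 0.0403 0.1719] yaw 78.15 z [ 0.     0.001 -1.   ] F [ 2.29  1.18 -6.38] T [ 0.364 -0.66  -0.   ] w 0.0091
F rod 0.46 lat 2.54 pos along 0.1089 lat 0.0006
```

View pics/side4.png

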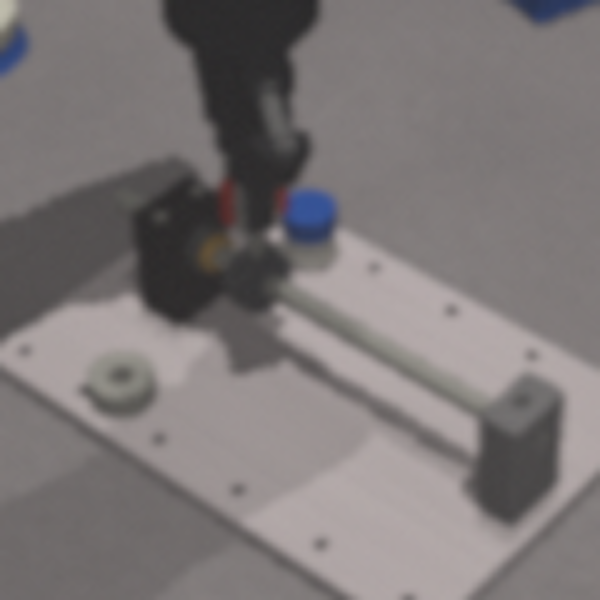

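Request:
{"method": "drive_tool", "body": {
  "steps": [0.002, -0.0006, 0.0006, 0, 0, 0, 1, 0.0017, -0.001, 0, 0, 0, 0, 1, 0.0017, -0.001, 0, 0, 0, 0, 1, 0, 0, 0, 0, 0, 0, 1, 0, 0, 0, 0, 0, 0, 1]
}}

```text
clock: 8.77
eef_pos: [0.4918, 0.0454, 0.1718]
tool_rot: [0.777, 0.63, 0.0, 0.0]
ft_force: [0.2, 0.5, 0.4]
grip_width: 0.0086
```

```bash
python3 g.py
```

```text
t 8.77 pos [0.4918 0.0454 0.1718] yaw 78.1 z [ 0.  0. -1.] F [0.17 0.52 0.38] T [ 0.099 -0.207  0.06 ] w 0.0086
F rod 0.45 lat 0.31 pos along 0.1142 lat 0.0008
```

Request:
{"method": "drive_tool", "body": {
  "steps": [0.0013, -0.0007, 0, 0, 0, 0, 1, 0.0013, -0.0007, 0, 0, 0, 0, 1, 0.0009, -0.0005, 0, 0, 0, 0, 1, 0, 0, 0, 0, 0, 0, 1, 0, 0, 0, 0, 0, 0, 1]
}}

```text
clock: 9.18
eef_pos: [0.4907, 0.0492, 0.1718]
tool_rot: [0.777, 0.63, 0.0, 0.0]
ft_force: [-0.2, -1.0, 3.1]
grip_width: 0.0092
```

```bash
python3 g.py;python3 g.py
```

```text
t 9.18 pos [0.4907 0.0492 0.1718] yaw 78.1 z [ 0.  0. -1.] F [-0.18 -1.03  3.06] T [-0.036 -0.002  0.023] w 0.0092
F rod -0.93 lat -0.47 pos along 0.1182 lat 0.0008
t 9.18 pos [0.4907 0.0492 0.1718] yaw 78.1 z [ 0.  0. -1.] F [-0.18 -1.03  3.06] T [-0.036 -0.002  0.023] w 0.0092
F rod -0.93 lat -0.47 pos along 0.1182 lat 0.0008
```

Request:
{"method": "drive_tool", "body": {
  "steps": [0.0009, -0.0005, 0, 0, 0, 0, 1, 0.0009, -0.0005, 0, 0, 0, 0, 1, 0, 0, 0, 0, 0, 0, 1, 0, 0, 0, 0, 0, 0, 1]
}}

```text
clock: 9.52
eef_pos: [0.4901, 0.0512, 0.1717]
tool_rot: [0.777, 0.63, 0.0, 0.0]
ft_force: [-0.1, -0.4, 5.7]
grip_width: 0.0089
```

```bash
python3 g.py
```

```text
t 9.52 pos [0.4901 0.0512 0.1717] yaw 78.1 z [ 0.  0. -1.] F [-0.07 -0.35  5.68] T [-0.171  0.031  0.004] w 0.0089
F rod -0.32 lat -0.17 pos along 0.1202 lat 0.0008
```

Request:
{"method": "drive_tool", "body": {
  "steps": [0.0009, -0.0005, 0, 0, 0, 0, 1, 0.0009, -0.0005, 0, 0, 0, 0, 1, 0, 0, 0, 0, 0, 0, 1, 0, 0, 0, 0, 0, 0, 1]
}}

```text
clock: 9.85
eef_pos: [0.4896, 0.0531, 0.1717]
tool_rot: [0.777, 0.63, 0.0, 0.0]
ft_force: [-0.3, 0.0, 5.5]
grip_width: 0.0091
```

```bash
python3 g.py
```

```text
t 9.85 pos [0.4896 0.0531 0.1717] yaw 78.1 z [ 0.  0. -1.] F [-0.35  0.01  5.53] T [-0.128  0.091  0.016] w 0.0091
F rod 0.11 lat -0.33 pos along 0.1222 lat 0.0008
```

Request:
{"method": "drive_tool", "body": {
  "steps": [0.0009, -0.0005, -0.0004, 0, 0, 0, 1, 0.0009, -0.0005, 0, 0, 0, 0, 1, 0, 0, 0, 0, 0, 0, 1, 0, 0, 0, 0, 0, 0, 1]
}}

```text
clock: 10.18
eef_pos: [0.4889, 0.0552, 0.1717]
tool_rot: [0.777, 0.63, 0.0, -0.0]
ft_force: [0.5, 0.5, 1.9]
grip_width: 0.0091
```

```bash
python3 g.py
```

```text
t 10.18 pos [0.4889 0.0552 0.1717] yaw 78.11 z [-0.  0. -1.] F [0.53 0.5  1.88] T [-0.002 -0.178  0.036] w 0.0091
F rod 0.33 lat 0.65 pos along 0.1244 lat 0.0008
```

Request:
{"method": "drive_tool", "body": {
  "steps": [0.0009, -0.0005, 0, 0, 0, 0, 1, 0.0009, -0.0005, 0, 0, 0, 0, 1, 0, 0, 0, 0, 0, 0, 1, 0, 0, 0, 0, 0, 0, 1]
}}

```text
clock: 10.52
eef_pos: [0.4883, 0.0571, 0.1718]
tool_rot: [0.777, 0.63, 0.0, -0.0]
ft_force: [0.9, 0.4, 2.3]
grip_width: 0.0093
```

```bash
python3 g.py
```

```text
t 10.52 pos [0.4883 0.0571 0.1718] yaw 78.11 z [ 0.  0. -1.] F [0.86 0.43 2.3 ] T [ 0.05  -0.265  0.028] w 0.0093
F rod 0.16 lat 0.95 pos along 0.1264 lat 0.0008
```

Request:
{"method": "drive_tool", "body": {
  "steps": [0.0009, -0.0005, 0, 0, 0, 0, 1, 0.0009, -0.0005, 0, 0, 0, 0, 1, 0, 0, 0, 0, 0, 0, 1, 0, 0, 0, 0, 0, 0, 1]
}}

```text
clock: 10.85
eef_pos: [0.4877, 0.0588, 0.1718]
tool_rot: [0.777, 0.63, -0.0, 0.0]
ft_force: [1.4, -1.1, 2.5]
grip_width: 0.0089
```

```bash
python3 g.py
```

```text
t 10.85 pos [0.4877 0.0588 0.1718] yaw 78.09 z [ 0.    -0.001 -1.   ] F [ 1.39 -1.07  2.45] T [-0.464 -0.427  0.003] w 0.0089
F rod -1.43 lat 1.02 pos along 0.1282 lat 0.0007
```

Request:
{"method": "drive_tool", "body": {
  "steps": [0.0009, -0.0005, 0, 0, 0, 0, 1, 0.0009, -0.0005, 0, 0, 0, 0, 1, 0, 0, 0, 0, 0, 0, 1, 0, 0, 0, 0, 0, 0, 1]
}}

```text
clock: 11.18
eef_pos: [0.4873, 0.0604, 0.1718]
tool_rot: [0.777, 0.63, -0.0, 0.001]
ft_force: [2.7, -3.7, -0.5]
grip_width: 0.0091
```

```bash
python3 g.py
```

```text
t 11.18 pos [0.4873 0.0604 0.1718] yaw 78.07 z [ 0.001 -0.002 -1.   ] F [ 2.69 -3.71 -0.49] T [-0.931 -0.569  0.021] w 0.0091
F rod -4.34 lat 1.49 pos along 0.1298 lat 0.0007
```

Contact began near 0.1276 m along the rod, with a slope of about 1.8 N/mm. I'll add about 0.8 mm.

Request:
{"method": "drive_tool", "body": {
  "steps": [0.0009, -0.0003, 0, 0, 0, 0, 1, 0, 0, 0, 0, 0, 0, 1, 0, 0, 0, 0, 0, 0, 1, 0, 0, 0, 0, 0, 0, 1]
}}

```text
clock: 11.52
eef_pos: [0.4871, 0.061, 0.1718]
tool_rot: [0.777, 0.63, -0.001, 0.001]
ft_force: [2.5, -5.2, 0.7]
grip_width: 0.0088
```

```bash
python3 g.py
```

```text
t 11.52 pos [0.4871 0.061  0.1718] yaw 78.05 z [ 0.    -0.002 -1.   ] F [ 2.51 -5.22  0.72] T [-1.112 -0.638  0.017] w 0.0088
F rod -5.73 lat 0.88 pos along 0.1304 lat 0.0008
```

Request:
{"method": "drive_tool", "body": {
  "steps": [0, 0, 0, 0, 0, 0, 1, 0, 0, 0, 0, 0, 0, 1]
}}

```text
clock: 11.68
eef_pos: [0.4871, 0.061, 0.1718]
tool_rot: [0.777, 0.63, -0.001, 0.001]
ft_force: [2.8, -5.4, 0.6]
grip_width: 0.009
```

```bash
python3 g.py
```

```text
t 11.68 pos [0.4871 0.061  0.1718] yaw 78.05 z [ 0.    -0.002 -1.   ] F [ 2.76 -5.43  0.63] T [-1.054 -0.569  0.034] w 0.009
F rod -6.0 lat 1.05 pos along 0.1304 lat 0.0008
```

Request:
{"method": "drive_tool", "body": {
  "steps": [0.0003, -0.0001, 0, 0, 0, 4, 1, 0, 0, 0, 0, 0, 4, 1, 0, 0, 0, 0, 0, 4, 1, 0, 0, 0, 0, 0, 4, 1, 0, 0, 0, 0, 0, 4, 1, 0, 0, 0, 0, 0, 0, 1, 0, 0, 0, 0, 0, 0, 1]
}}

```text
clock: 12.27
eef_pos: [0.4872, 0.0613, 0.1718]
tool_rot: [0.874, 0.485, -0.0, 0.001]
ft_force: [3.2, -4.2, 0.0]
grip_width: 0.0092
```

```bash
python3 g.py
```

```text
t 12.27 pos [0.4872 0.0613 0.1718] yaw 58.03 z [ 0.001 -0.002 -1.   ] F [ 3.18 -4.24  0.03] T [-1.086 -0.672 -0.057] w 0.0092
F rod -4.99 lat 1.8 pos along 0.1308 lat 0.001
```

Request:
{"method": "drive_tool", "body": {
  "steps": [0.0004, -0.0003, 0, 0, 0, 0, 1, 0, 0, 0, 0, 0, 0, 1, 0, 0, 0, 0, 0, 0, 1]
}}

```text
clock: 12.52
eef_pos: [0.4872, 0.0616, 0.1718]
tool_rot: [0.875, 0.485, -0.0, 0.001]
ft_force: [2.7, -5.0, 0.4]
grip_width: 0.0092
```

```bash
python3 g.py
```

```text
t 12.52 pos [0.4872 0.0616 0.1718] yaw 58.02 z [ 0.001 -0.003 -1.   ] F [ 2.73 -4.99  0.44] T [-1.237 -0.667 -0.104] w 0.0092
F rod -5.57 lat 1.15 pos along 0.131 lat 0.0011
```

Request:
{"method": "drive_tool", "body": {
  "steps": [0, 0, 0, 0, 0, 4, 1, 0, 0, 0, 0, 0, 4, 1, 0, 0, 0, 0, 0, 4, 1, 0, 0, 0, 0, 0, 0, 1, 0, 0, 0, 0, 0, 0, 1]
}}

```text
clock: 12.93
eef_pos: [0.4873, 0.0617, 0.1718]
tool_rot: [0.92, 0.391, 0.0, 0.001]
ft_force: [3.9, -5.0, 0.5]
grip_width: 0.009
```

```bash
python3 g.py
```

```text
t 12.93 pos [0.4873 0.0617 0.1718] yaw 46.02 z [ 0.001 -0.002 -1.   ] F [ 3.95 -5.    0.54] T [-1.173 -0.754 -0.098] w 0.009
F rod -5.93 lat 2.31 pos along 0.1311 lat 0.0012
```

Request:
{"method": "drive_tool", "body": {
  "steps": [0, 0, 0, 0, 0, 4, 1, 0, 0, 0, 0, 0, 4, 1, 0, 0, 0, 0, 0, 4, 1, 0, 0, 0, 0, 0, 4, 1, 0, 0, 0, 0, 0, 0, 1, 0, 0, 0, 0, 0, 0, 1]
}}

```text
clock: 13.43
eef_pos: [0.4875, 0.0619, 0.1719]
tool_rot: [0.966, 0.259, 0.0, 0.001]
ft_force: [4.1, -4.1, -0.2]
grip_width: 0.0088
```

```bash
python3 g.py
```

```text
t 13.43 pos [0.4875 0.0619 0.1719] yaw 30.03 z [ 0.002 -0.002 -1.   ] F [ 4.13 -4.12 -0.16] T [-1.045 -0.819 -0.037] w 0.0088
F rod -5.15 lat 2.74 pos along 0.1312 lat 0.0014
```

Request:
{"method": "drive_tool", "body": {
  "steps": [0.0004, -0.0004, 0, 0, 0, 0, 1, 0, 0, 0, 0, 0, 0, 1, 0, 0, 0, 0, 0, 0, 1]
}}

```text
clock: 13.68
eef_pos: [0.4875, 0.0621, 0.1719]
tool_rot: [0.966, 0.259, 0.0, 0.002]
ft_force: [3.4, -7.3, 0.7]
grip_width: 0.0088
```

```bash
python3 g.py
```

```text
t 13.68 pos [0.4875 0.0621 0.1719] yaw 30.02 z [ 0.001 -0.003 -1.   ] F [ 3.4  -7.31  0.65] T [-1.333 -0.763 -0.013] w 0.0088
F rod -7.99 lat 1.11 pos along 0.1314 lat 0.0015
```

Request:
{"method": "drive_tool", "body": {
  "steps": [0, 0, 0, 0, 0, 3, 1, 0, 0, 0, 0, 0, 3, 1, 0, 0, 0, 0, 0, 3, 1, 0, 0, 0, 0, 0, 3, 1, 0, 0, 0, 0, 0, 0, 1, 0, 0, 0, 0, 0, 0, 1]
}}

```text
clock: 14.18
eef_pos: [0.4877, 0.0621, 0.1719]
tool_rot: [0.988, 0.157, 0.001, 0.002]
ft_force: [4.0, -5.6, 0.5]
grip_width: 0.0091
```

```bash
python3 g.py
```

```text
t 14.18 pos [0.4877 0.0621 0.1719] yaw 18.03 z [ 0.002 -0.003 -1.   ] F [ 4.03 -5.64  0.47] T [-1.261 -0.908 -0.044] w 0.0091
F rod -6.58 lat 2.2 pos along 0.1314 lat 0.0017
```

Request:
{"method": "drive_tool", "body": {
  "steps": [0, 0, 0, 0, 0, 1, 1, 0, 0, 0, 0, 0, 1, 1, 0, 0, 0, 0, 0, 0, 1, 0, 0, 0, 0, 0, 0, 1]
}}

```text
clock: 14.52
eef_pos: [0.4877, 0.0621, 0.1719]
tool_rot: [0.99, 0.14, 0.001, 0.002]
ft_force: [3.6, -6.7, 0.1]
grip_width: 0.0092
```

```bash
python3 g.py
```

```text
t 14.52 pos [0.4877 0.0621 0.1719] yaw 16.07 z [ 0.002 -0.003 -1.   ] F [ 3.56 -6.68  0.14] T [-1.274 -0.934  0.228] w 0.0092
F rod -7.43 lat 1.45 pos along 0.1314 lat 0.0017
```

Request:
{"method": "drive_tool", "body": {
  "steps": [0, 0, 0, 0, 0, 1, 1, 0, 0, 0, 0, 0, 0, 1, 0, 0, 0, 0, 0, 0, 1]
}}

```text
clock: 14.77
eef_pos: [0.4878, 0.0622, 0.1719]
tool_rot: [0.991, 0.131, 0.001, 0.002]
ft_force: [3.9, -5.9, -0.4]
grip_width: 0.0089
```

```bash
python3 g.py
```

```text
t 14.77 pos [0.4878 0.0622 0.1719] yaw 15.11 z [ 0.002 -0.003 -1.   ] F [ 3.95 -5.89 -0.4 ] T [-1.369 -0.887  0.421] w 0.0089
F rod -6.79 lat 2.05 pos along 0.1314 lat 0.0018
```

Torque on the screw rose to 0.42 N·m, so it's at the hard stop. I'll unload the grip a little and read the forces before opening.

Request:
{"method": "drive_tool", "body": {
  "steps": [0.0003, 0.0004, 0, 0, 0, -1, 1, 0, 0.0003, 0, 0, 0, 0, 1, 0, 0, 0, 0, 0, 0, 1, 0, 0, 0, 0, 0, 0, 1]
}}

```text
clock: 15.1
eef_pos: [0.4879, 0.062, 0.1719]
tool_rot: [0.99, 0.14, 0.0, 0.001]
ft_force: [4.6, -4.4, 0.9]
grip_width: 0.009
```

```bash
python3 g.py
```

```text
t 15.1 pos [0.4879 0.062  0.1719] yaw 16.1 z [ 0.001 -0.002 -1.   ] F [ 4.61 -4.37  0.94] T [-1.04  -0.624  0.304] w 0.009
F rod -5.53 lat 3.13 pos along 0.1312 lat 0.0018
```

Request:
{"method": "drive_tool", "body": {
  "steps": [0, 0.0005, 0, 0, 0, 0, 1, 0, 0.0004, 0, 0, 0, 0, 1, 0, 0, 0, 0, 0, 0, 1, 0, 0, 0, 0, 0, 0, 1]
}}

```text
clock: 15.43
eef_pos: [0.4879, 0.0618, 0.1719]
tool_rot: [0.99, 0.14, 0.0, 0.0]
ft_force: [4.1, -2.1, 1.3]
grip_width: 0.0089
```

```bash
python3 g.py
```

```text
t 15.43 pos [0.4879 0.0618 0.1719] yaw 16.11 z [ 0.001 -0.    -1.   ] F [ 4.09 -2.15  1.26] T [-0.647 -0.691  0.247] w 0.0089
F rod -3.25 lat 3.28 pos along 0.131 lat 0.0018
```

Request:
{"method": "drive_tool", "body": {
  "steps": [0.0006, 0.0006, 0, 0, 0, -0.5, 1, 0.0004, 0.0005, 0, 0, 0, 0, 1, 0, 0, 0, 0, 0, 0, 1, 0, 0, 0, 0, 0, 0, 1]
}}

```text
clock: 15.77
eef_pos: [0.4883, 0.0615, 0.1719]
tool_rot: [0.99, 0.145, -0.001, -0.001]
ft_force: [-1.1, -0.1, 4.9]
grip_width: 0.009
```

```bash
python3 g.py
```

```text
t 15.77 pos [0.4883 0.0615 0.1719] yaw 16.62 z [-0.001  0.001 -1.   ] F [-1.1  -0.1   4.89] T [-0.099  0.201  0.138] w 0.009
F rod 0.23 lat -1.08 pos along 0.1306 lat 0.002
```

Rod force has dropped to about zero with the collar hardly moving, so the clamp is carrying the spring. Opening the jaws and retreating.

Request:
{"method": "drive_tool", "body": {
  "steps": [0, 0, 0, 0, 0, 0, -1, 0, 0, 0, 0, 0, 0, -1, 0, 0, 0, 0, 0, 0, -1, 0, 0, 0, 0, 0, 0, -1, 0, 0, 0, 0, 0, 0, -1, 0, 0, 0, 0, 0, 0, -1, 0, 0, 0, 0, 0, 0, -1, 0, 0, 0, 0, 0, 0, -1]
}}

```text
clock: 16.43
eef_pos: [0.489, 0.0609, 0.1718]
tool_rot: [0.99, 0.144, -0.0, -0.0]
ft_force: [0.2, -0.7, 0.6]
grip_width: 0.0854
```

Request:
{"method": "drive_tool", "body": {
  "steps": [0, 0, -0.01, 0, 0, 0, -1, 0, 0, -0.03, 0, 0, 0, -1, 0, 0, -0.03, 0, 0, 0, -1, 0, 0, -0.03, 0, 0, 0, -1, 0, 0, -0.03, 0, 0, 0, -1, 0, -0.03, 0, 0, 0, 0, -1, 0, -0.03, 0, 0, 0, 0, -1, 0, -0.03, 0, 0, 0, 0, -1]
}}

```text
clock: 17.1
eef_pos: [0.4634, 0.1478, 0.3037]
tool_rot: [0.99, 0.143, 0.001, -0.0]
ft_force: [0.4, 0.3, -0.9]
grip_width: 0.0853
```

Request:
{"method": "drive_tool", "body": {
  "steps": [0, -0.035, 0, 0, 0, 0, -1, 0, -0.035, 0, 0, 0, 0, -1, 0, -0.035, 0, 0, 0, 0, -1, 0, -0.035, 0, 0, 0, 0, -1, 0, -0.035, 0, 0, 0, 0, -1, 0, -0.035, 0, 0, 0, 0, -1, 0, -0.035, 0, 0, 0, 0, -1, 0, 0, 0, 0, 0, 0, -1]
}}

```text
clock: 17.77
eef_pos: [0.3913, 0.3872, 0.3023]
tool_rot: [0.989, 0.148, 0.0, -0.002]
ft_force: [0.5, -0.3, 0.4]
grip_width: 0.0852
```

```bash
python3 g.py
python3 - <<'E'
from h import *
for n in('top','side'):
    p,d=vision.camera(n); np.savez(f'{n}5.npz',p=p,d=d)
    C=cloud(n,d);sel=redmask(p)&(C[...,2]>.1)&(np.hypot(C[...,0]-.487,C[...,1]-.06)<.05)
    P=C[sel]; m=P[:,:2].mean(0); w,v=np.linalg.eigh(np.cov(P[:,:2].T)); print(n,len(P),m,v[:,1])
    crop=p[190:290,205:355] if n=='top' else p[180:300,190:350]
    cv2.imwrite(f'pics/{n}5.png',cv2.resize(crop,None,fx=5,fy=5,interpolation=2)[:,:,::-1])
    q=np.load(f'{n}0.npz')['p']
    cv2.imwrite(f'pics/diff_{n}.png',cv2.absdiff(p,q))
E
```

```text
t 17.77 pos [0.3913 0.3872 0.3023] yaw 16.98 z [ 0.     0.003 -1.   ] F [ 0.52 -0.29  0.42] T [-0.059 -0.03   0.001] w 0.0852
F rod -0.43 lat 0.41 pos along 0.4705 lat 0.0046
top 57 [0.48520759 0.0624885 ] [-0.33089364  0.94366806]
side 26 [0.48500941 0.05722606] [-0.23562216  0.97184474]
```

View pics/side5.png

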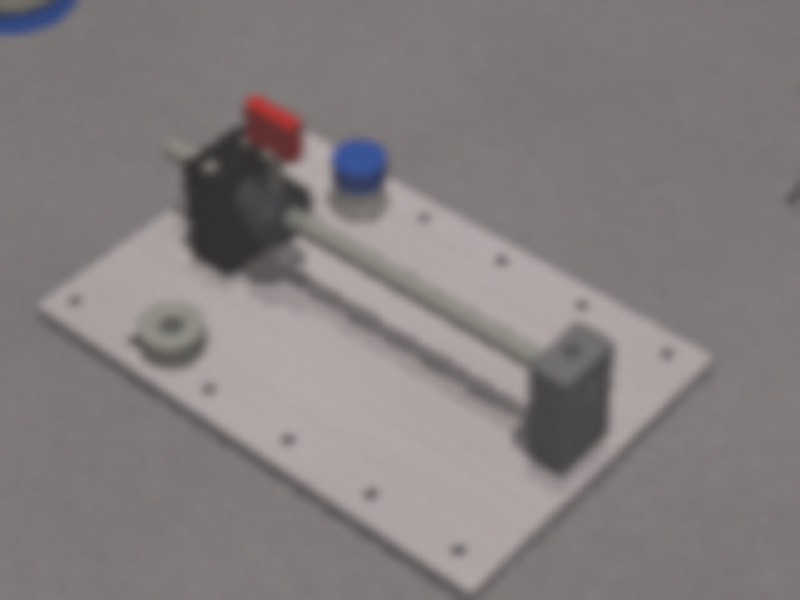

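View pics/top5.png

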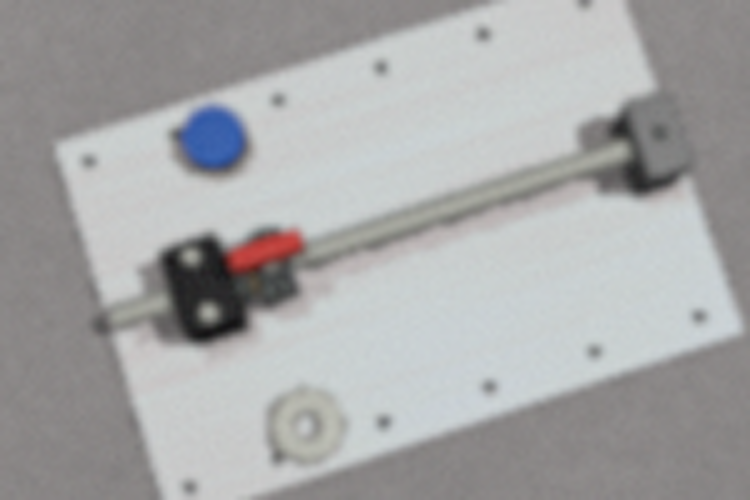

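```bash
python3 -c "
from workcell import job_done
print(job_done())"
```

```text
the job is handed in; nothing more can be done
None
```

I loosened the screw about 61° and slid the collar about 130 mm to the sleeve. I then pressed about 3 mm past first touch and turned the screw back to its hard stop. The job was handed in at about 18 s, with the gripper open and clear of the guide.

- **Pressing force:** the wrist read 5 to 8 N along the rod while pressing and tightening. The 8 N was a single reading with the screw partly tightened. From about 3 mm of travel past first touch, I estimate the spring force left at 5.5 to 6 N. I did not measure it again after letting go.
- **Screw tight:** the turning torque rose to about 0.42 N·m at the stop, above the screw's own 0.1 to 0.2 N·m.
- **Collar holds by itself:** when I eased off before opening the jaws, the rod force fell to about zero. The tool moved back only about 0.8 mm, with a stiffness well above the spring's.
- **Final pictures:** the collar sits against the sleeve and the spare ring and jar look undisturbed. I made difference images of the whole scene but did not look at them. The two cameras put the collar's travel at 129.5 and 130.7 mm.
- **Disagreement:** the paddle's measured angle was rough, about 19° from the top camera and 14° from the side, against a rod at 17°. The average fits a fully tight screw.

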